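# Put the seasonings back in the caddy in order of height

## Task

Put the salt shaker, the honey jar and the pepper mill back in the wooden caddy, one standing upright in each bay in order of height, with the tallest beside the caddy's tall end board with the carrying bar. The mandarin that lies in the middle bay goes onto the middle of the pink plate. Do not tip any of the three over, and leave the two glasses of juice where they are.

Things in the scene. Friction and masses are not known exactly. Their poses are not given: they have to be found in the camera images.
- caddy: Low oblong wooden caddy, fixed to the worktop, 96 mm (its x) by 272 mm (its y); origin at the centre of its underside. Three square bays 80 mm wide inside, in a row along its y axis, bay centres at y = -86, 0 and +86 mm, x = 0; bay floors 6 mm above the underside; the rims and dividers are 13 mm high. At the +y end (y = +132 mm) stands the tall end board: two uprights with a dark carrying bar, 70 mm high, 7 mm thick; the -y end has only the low rim. It may stand at any yaw.
- side_plate: Loose pink side plate, 170 mm across, 15 mm high at the rim, flat middle 120 mm across and about 6 mm high; origin at the centre of its underside, z up.
- mandarin: Orange mandarin, 64 mm across and 54 mm high, about 94 g, at the start lying in the middle bay of the caddy. Origin at the centre of its underside; its centre is 27 mm along its z axis.
- salt_shaker: Salt shaker, the shortest of the three: clear body with white salt, 44 mm across up to 70 mm height, grey cap 34 mm across, 90 mm high, about 100 g. Origin at the centre of its underside, z up its axis.
- honey_jar: Honey jar, the middle one: 61 mm across, 111 mm high, amber with a pale lid, about 470 g. Origin at the centre of its underside, z up its axis.
- pepper_mill: Wooden pepper mill, the tallest: 150 mm high, body 58 mm across up to 108 mm height, head 50 mm across from 109 to 139 mm, small knob on top; head and body are rigid with each other, about 180 g. Origin at the centre of its underside, z up its axis.
- juice_glass_a: Bystander behind the work: glass of orange juice, 76 mm across, 95 mm high; origin at the centre of its underside. Stays.
- juice_glass_b: Bystander behind the work: a second glass just like it, farther left. Stays.

How it is judged:
By the outcome, as a careful person would: the job done as asked, in the order asked, and still so for the second after the job is handed in, with the robot touching nothing.
It also fails if it takes over 120 s, if anything falls off the work surface, if the arm or the gripper's body presses on something with over 40 N, if the wrist force passes 120 N, or if a joint passes its speed limit or range.

## Robot

A 6-joint arm with a two-finger parallel gripper is mounted at the origin on a cart in front of the work surface, level with it; the furniture and walls round the work are solid. World frame = base frame: x ahead of the robot, y to its left, z up, the work surface at z = 0. Lengths are in m, angles in rad, forces in N, time in s.
With the tool pointing down it reaches from about 0.275 to 0.85 m from the base axis. Payload 19 kg.
Tool frame: the origin (TCP) lies at the very end of the fingers, on their centre line; the grasp point (between the pads) lies 19 mm behind it; z points along the fingers, y is the line along which they close (so a half turn about z gives the same grasp; the last joint's range is limited). The gripper opens to 85 mm and grips with 20 to 120 N. Pads are 22 mm wide; open, the fingers measure 114 mm over their backs; the gripper's body (76 mm by 85 mm) begins 54 mm behind the grasp point. The pads swing forward as they close: fully open they stand 13 mm farther back than shut.
Start: joints at [1.055, 0.15, 1.437, -0, 1.554, -0.134], TCP at [0.214, 0.534, 0.231] pointing down, gripper open.
Joint ranges: [-2.8, 2.8], [-0.68, 2.1], [0.12, 2.68], [-1.39, 4.53], [0.16, 2.79], [-2.81, 2.81]. Speed limits (rad/s): [1.89, 1.89, 2.22, 3.01, 3.01, 3.01].

## Interface

Orientations are given as a 3x3 rotation matrix whose columns are the frame's x, y, z axes.
In Python, from rig import ctrl gives the robot as it stands.
- The arm moves only by the tool drive_tool, never from a script. Its argument "plan" is a list that holds one entry, the list of rows, each a list of 6 numbers: the shift along the world's x, y, z in mm, then the turn, a rotation vector about the world's x, y, z in rad. A call has 1 to 12 rows; each row shifts and turns the commanded pose from where the row before left it; what a row does not reach is not made up. A row lasts 1/12 s, in which the tool goes at most 41.7 mm and 7.16 degrees, less where a joint would pass 70% of its speed; a pose out of reach is approached as far as the arm can. A call is refused whole if a number of a shift passes 41.7 or a number of a turn 0.125, either way. A call with a gripper value outside its range is refused whole. "hand" is the finger opening in mm, from 0 to 85.4, set as the call begins (left out, the last holds). The fingers move at their own pace and stop on an object; "force" is the grip in N (left out, the last holds). Time passes only in rows, so rows that do not move let the fingers close. It gives the time, the measured TCP pose, the force, the opening and the grip force at its end, in the units of the state.
- ctrl.observe(): the state, without advancing time (a new reading comes with each control period).
- ctrl.read_camera(name): name is "scene" or "top"; returns a dict with "frame" (420x560x3 uint8, red, green, blue), "mtx" (3x3 intrinsics, pixels), "cam_to_world" (4x4, takes a point from camera to world coordinates). Camera axes: x right, y down, z forward; pixel columns grow to the right and rows downward; lengths in m; the calibration is good to about 2 mm. A picture is of the moment at which its call begins. There is no depth.
- ctrl.finish_job(): hands the job in; it is judged then, once.
The state is a dict: "t": time; "joint_pos": joint angles; "joint_vel": joint speeds; "joint_torque": joint torques, N m; "position": TCP position; "eef_rot": TCP orientation; "contact_force": force on the tool from outside, world axes, zero at the start; "wrist_torque": the same for the moment, N m; "opening": opening from 0.0 (shut) to 1.0 (fully open); "grip_force": force on a finger pad.
Only numpy, scipy, OpenCV 4.12 (cv2) and the standard library are available. Lean on these libraries where they do the work, as an engineer would, in place of code of your own. Each camera call takes 0.05 s, during which the arm holds its last target. There are 200 camera calls.

## Working session

There is one attempt and no reset: what is moved stays moved. The work goes in short steps, Python scripts to look and compute and a tool call to move; the robot and the scene stay as the last step left them, time stands still between calls to the robot, and variables do not carry over. Pictures are saved under pics/ and viewed, at most 14 in all, crops included, and the job is handed in when it is done.

Besides the shell and the picture viewer there is one more tool, called as name(argument=value, ...) on one line, values as JSON. drive_tool: Moves the arm, as the interface text tells. Its arguments: {"type":"object","properties":{"plan":{"type":"array"},"hand":{"type":"number"},"force":{"type":"number"}},"required":["plan"]}

```bash
mkdir -p pics
cat > h.py <<'E'
import numpy as np, cv2
from rig import ctrl
def cam(n,f=None):
    c=ctrl.read_camera(n)
    if f: cv2.imwrite('pics/'+f,cv2.cvtColor(c['frame'],cv2.COLOR_RGB2BGR))
    return c
def ray(c,u,v,z):
    d=np.linalg.inv(c['mtx'])@[u,v,1]; T=c['cam_to_world']; d=T[:3,:3]@d; o=T[:3,3]
    return o+d*(z-o[2])/d[2]
def pix(c,p):
    T=np.linalg.inv(c['cam_to_world']); q=c['mtx']@(T[:3,:3]@np.array(p)+T[:3,3]); return q[:2]/q[2]
E
python3 - <<'E'
from h import *
for n in('top','scene'):
    c=cam(n,n+'0.png'); print(n,c['cam_to_world'].round(3).tolist(),c['mtx'].round(1).tolist())
s=ctrl.observe();print(s['t'],s['position'],s['eef_rot'],s['opening'],s['contact_force'])
E
```

```text
top [[0.021, -0.997, 0.069, 0.517], [-1.0, -0.02, 0.012, 0.018], [-0.011, -0.069, -0.998, 1.244], [0.0, 0.0, 0.0, 1.0]] [[498.9, 0.0, 285.9], [0.0, 498.9, 211.4], [0.0, 0.0, 1.0]]
scene [[0.913, -0.192, 0.36, 0.279], [-0.407, -0.467, 0.785, -0.727], [0.018, -0.863, -0.505, 0.515], [0.0, 0.0, 0.0, 1.0]] [[384.7, 0.0, 278.6], [0.0, 384.7, 209.9], [0.0, 0.0, 1.0]]
0.1 [0.21414857 0.53341525 0.23075604] [[-9.27991113e-01  3.72601966e-01 -5.18082042e-04]
 [ 3.72602299e-01  9.27990681e-01 -9.07070180e-04]
 [ 1.42799174e-04 -1.03479163e-03 -9.99999454e-01]] 1.0007611496799584 [ 1.01536943 -0.62049231  0.65225655]
```

View pics/top0.png

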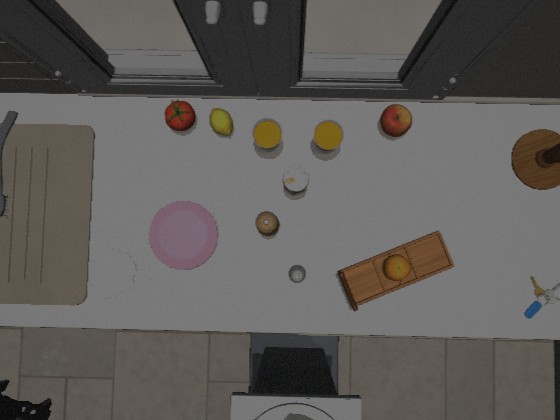

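View pics/scene0.png

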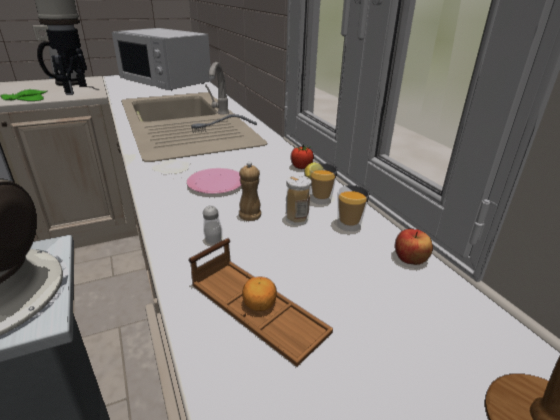

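Top view: mandarin at (397,267) in the caddy, whose tall end is at left (348,290). Salt is at (297,273), mill (267,222), honey (295,180), plate (183,235) and glasses (267,134) and (328,135). The scene view agrees, with all three standing and the tall end nearest the salt.

Run:
```python
from h import *
c=cam('top'); f=c['frame']; hsv=cv2.cvtColor(f,cv2.COLOR_RGB2HSV)
def blob(m,win):
    x0,y0,x1,y1=win; w=np.zeros(m.shape,np.uint8); w[y0:y1,x0:x1]=m[y0:y1,x0:x1]
    w=cv2.morphologyEx(w,cv2.MORPH_CLOSE,np.ones((3,3)))
    k,_=cv2.findContours(w,cv2.RETR_EXTERNAL,cv2.CHAIN_APPROX_NONE); return max(k,key=cv2.contourArea)
H,S,V=cv2.split(hsv)
k=blob(((S>110)*255).astype('u1'),(325,220,470,320)); r=cv2.minAreaRect(k); print('caddy',r)
B=[ray(c,*p,.010)[:2] for p in cv2.boxPoints(r)]; B=np.array(B); print(B.round(4), B.mean(0).round(4), np.linalg.norm(B-np.roll(B,1,0),axis=1).round(4))
for n,win,z,m in [('mandarin',(375,245,420,290),.035,(S>190)&(V>100)),('plate',(140,195,225,275),.013,(S>35)),('mill',(250,205,285,240),.125,(S>70)),('gl1',(248,115,288,155),.085,S>120),('gl2',(308,115,348,155),.085,S>120)]:
    k=blob((m*255).astype('u1'),win); (u,v),rad=cv2.minEnclosingCircle(k); print(n,u,v,rad,ray(c,u,v,z).round(4), 'diam',2*rad/498.9*(1.24-z))
for i,(u,v,z) in enumerate([(297,272,.09),(295.5,180,.111),(266.5,222,.15)]): print(u,v,ray(c,u,v,z).round(4))
b=lambda x0,y0,x1,y1:cv2.resize(cv2.convertScaleAbs(f[y0:y1,x0:x1],alpha=1.6),None,fx=5,fy=5,interpolation=cv2.INTER_NEAREST)
o=np.zeros((600,800,3),np.uint8)
o=cv2.resize(cv2.convertScaleAbs(f[165:315,250:460],alpha=1.5),(798,570),interpolation=cv2.INTER_NEAREST)
cv2.imwrite('pics/crop.png',cv2.cvtColor(o,cv2.COLOR_RGB2BGR))
```

```text
caddy ((395.3103332519531, 269.22418212890625), (42.14936447143555, 109.640869140625), 66.80140686035156)
[[ 0.4573 -0.0946]
 [ 0.5685 -0.3413]
 [ 0.4743 -0.3819]
 [ 0.3641 -0.1365]] [ 0.466  -0.2386] [0.1021 0.2706 0.1025 0.2691]
mandarin 398.15313720703125 267.6180725097656 11.158448219299316 [ 0.4708 -0.24    0.035 ] diam 0.05390230548909873
plate 183.06842041015625 234.93157958984375 34.57524871826172 [0.5389 0.2859 0.013 ] diam 0.17006947355104082
mill 267.0 223.5 12.175895690917969 [0.5665 0.0735 0.125 ] diam 0.05442422808327735
gl1 267.0 133.85714721679688 13.560246467590332 [0.7795 0.0805 0.085 ] diam 0.06278646891187346
gl2 327.82568359375 135.0321044921875 13.777634620666504 [ 0.7794 -0.0627  0.085 ] diam 0.06379301658396397
297 272 [0.4579 0.0036 0.09  ]
295.5 180 [0.668  0.0114 0.111 ]
266.5 222 [0.5687 0.0734 0.15  ]
```

View pics/crop.png

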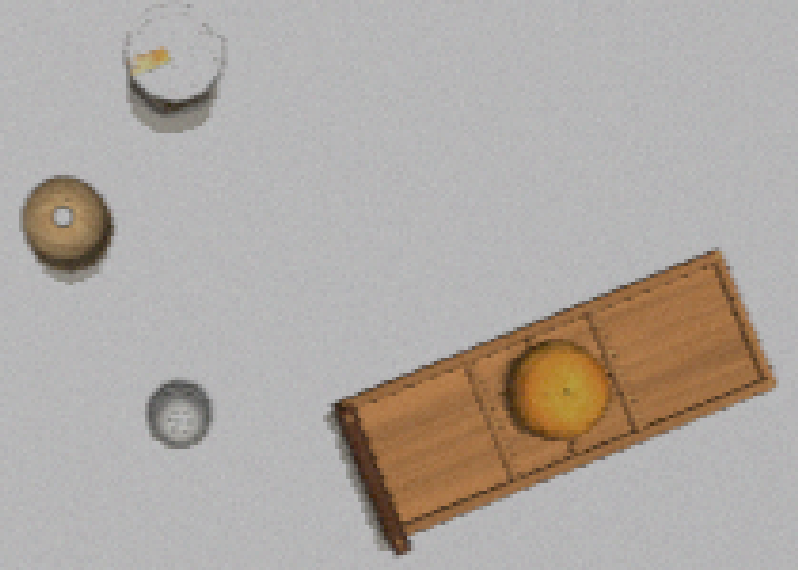

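Crop (3.8x): the dividers run (470,363)-(510,482) and (590,315)-(635,433), and the right end corners are (718,250) and (776,383). The salt cap is at (180,420), the mill knob at (63,216) and the honey lid centre at (175,57).

Run:
```python
from h import *
c=cam('top'); P=lambda x,y,z:ray(c,250+x/3.8-.4,165+y/3.8-.4,z)
d1=(P(470,363,.013)+P(510,482,.013))/2; d2=(P(590,315,.013)+P(635,433,.013))/2; e=(P(718,250,.013)+P(776,383,.013))/2
m=(d1+d2)/2; a=(d1-e); yaw=np.arctan2(a[1],a[0])-np.pi/2; ax=a/np.linalg.norm(a)
print('mid',m.round(4),np.linalg.norm(d1-d2),np.linalg.norm(m-e),'yaw',yaw, 'from end', (e+ax*.136).round(4))
for s in(1,0,-1): print('bay',s,(m+ax*.086*s).round(4))
salt=P(180,420,.09);mill=P(63,216,.15);hon=P(175,57,.111);man=P(563,390,.045)
S=cam('scene','s1.png')
for n,p,z in [('salt',salt,.09),('mill',mill,.15),('honey',hon,.111),('mand',man,.06)]:
    print(n,p.round(4),'scene top',pix(S,[*p[:2],z]).round(1),'base',pix(S,[*p[:2],0]).round(1))
f=cv2.convertScaleAbs(S['frame'][140:340,180:380],alpha=1.3)
cv2.imwrite('pics/s1c.png',cv2.cvtColor(cv2.resize(f,(600,600)),cv2.COLOR_RGB2BGR))
```

```text
mid [ 0.4655 -0.2362  0.013 ] 0.08509521625439387 0.13726455854929925 yaw 0.4095123475824205 from end [ 0.4666 -0.2371  0.013 ]
bay 1 [ 0.4313 -0.1573  0.013 ]
bay 0 [ 0.4655 -0.2362  0.013 ]
bay -1 [ 0.4998 -0.3151  0.013 ]
salt [0.4508 0.0036 0.09  ] scene top [211.3 206.4] base [214. 240.]
mill [0.5699 0.0742 0.15  ] scene top [250.3 161.6] base [251.4 215.4]
honey [0.6689 0.0111 0.111 ] scene top [298.6 180.3] base [296.6 219.6]
mand [ 0.4721 -0.2369  0.045 ] scene top [260.7 281.1] base [260.9 306. ]
```

View pics/s1c.png

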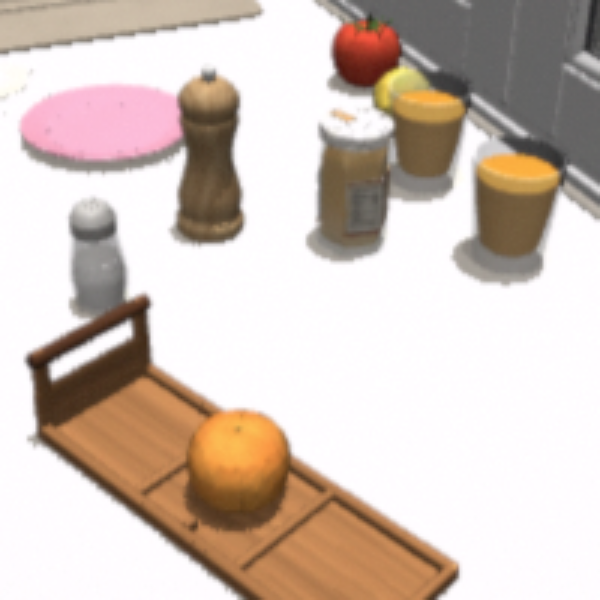

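The scene projections match the tops to within 2 px. First move: over the mandarin, turning the closing line to caddy x.

drive_tool(plan=[[[11,-32,0,0,0,-0.0325],[11,-32,0,0,0,-0.0325],[11,-32,0,0,0,-0.0325],[11,-32,0,0,0,-0.0325],[11,-32,0,0,0,-0.0325],[11,-32,0,0,0,-0.0325],[11,-32,0,0,0,-0.0325],[11,-32,0,0,0,-0.0325],[11,-32,0,0,0,-0.0325],[11,-32,0,0,0,-0.0325],[11,-32,0,0,0,-0.0325],[11,-32,0,0,0,-0.0325]]], hand=85, force=40)

```text
t: 1.25
position: [0.3463, 0.148, 0.2314]
eef_rot: [[-0.716, 0.698, 0.001], [0.698, 0.716, 0.0], [-0.0, 0.0, -1.0]]
contact_force: [2.0, -0.0, -0.3]
opening: 0.996
grip_force: 0.0
```

drive_tool(plan=[[[11,-32,0,0,0,-0.0325],[11,-32,0,0,0,-0.0325],[11,-32,0,0,0,-0.0325],[11,-32,0,0,0,-0.0325],[11,-32,0,0,0,-0.0325],[11,-32,0,0,0,-0.0325],[11,-32,0,0,0,-0.0325],[11,-32,0,0,0,-0.0325],[11,-32,0,0,0,-0.0325],[10,-32,0,0,0,-0.0325],[10,-32,0,0,0,-0.0325],[0,0,0,0,0,-0.0325]]])

```text
t: 2.25
position: [0.466, -0.207, 0.2304]
eef_rot: [[-0.394, 0.919, -0.001], [0.919, 0.394, -0.001], [-0.0, -0.001, -1.0]]
contact_force: [0.2, 0.5, 0.1]
opening: 0.996
grip_force: 0.0
```

drive_tool(plan=[[[6,-30,0,0,0,0],[0,0,-30,0,0,0],[0,0,-30,0,0,0],[0,0,-30,0,0,0],[0,0,-30,0,0,0],[0,0,-25,0,0,0],[0,0,-20,0,0,0],[0,0,-15,0,0,0],[0,0,-15,0,0,0],[0,0,-10,0,0,0],[0,0,-6,0,0,0],[0,0,0,0,0,0]]])

```text
t: 3.25
position: [0.4708, -0.2322, 0.0193]
eef_rot: [[-0.398, 0.918, -0.001], [0.918, 0.398, 0.001], [0.001, -0.001, -1.0]]
contact_force: [-0.0, -0.6, -0.1]
opening: 0.997
grip_force: 0.0
```

drive_tool(plan=[[[0,0,0,0,0,0],[0,0,0,0,0,0],[0,0,0,0,0,0],[0,0,0,0,0,0],[0,0,0,0,0,0],[0,0,0,0,0,0],[0,0,0,0,0,0],[0,0,0,0,0,0]]], hand=50, force=25)

```text
t: 3.92
position: [0.4717, -0.2327, 0.0216]
eef_rot: [[-0.398, 0.917, 0.001], [0.917, 0.398, -0.001], [-0.001, 0.001, -1.0]]
contact_force: [-3.1, 1.3, 6.9]
opening: 0.713
grip_force: 25.5
```

drive_tool(plan=[[[0,0,10,0,0,0],[0,0,15,0,0,0],[0,0,30,0,0,0],[0,0,35,0,0,0],[0,0,35,0,0,0],[0,0,35,0,0,0],[0,10,35,0,0,0],[3,20,30,0,0,0],[4,30,0,0,0,0],[4,34,0,0,0,0],[4,34,0,0,0,0],[4,34,0,0,0,0]]])

```text
t: 4.92
position: [0.49, -0.0689, 0.2468]
eef_rot: [[-0.397, 0.918, 0.002], [0.918, 0.397, -0.0], [-0.001, 0.001, -1.0]]
contact_force: [1.3, 0.6, -0.0]
opening: 0.708
grip_force: 27.7
```

drive_tool(plan=[[[4,34,0,0,0,0],[4,34,0,0,0,0],[4,34,0,0,0,0],[4,34,0,0,0,0],[4,34,0,0,0,0],[4,34,0,0,0,0],[4,34,0,0,0,0],[5,34,0,0,0,0],[5,30,0,0,0,0],[5,25,0,0,0,0],[5,20,0,0,0,0],[0,0,0,0,0,0]]])

```text
t: 5.92
position: [0.5382, 0.2798, 0.246]
eef_rot: [[-0.4, 0.917, 0.0], [0.917, 0.4, 0.001], [0.001, 0.001, -1.0]]
contact_force: [0.0, 0.1, -0.2]
opening: 0.709
grip_force: 27.7
```

drive_tool(plan=[[[1,9,-30,0,0,0],[0,0,-35,0,0,0],[0,0,-35,0,0,0],[0,0,-30,0,0,0],[0,0,-20,0,0,0],[0,0,0,0,0,0]]])

```text
t: 6.42
position: [0.5374, 0.2846, 0.0919]
eef_rot: [[-0.398, 0.918, -0.005], [0.918, 0.398, -0.002], [0.0, -0.006, -1.0]]
contact_force: [-0.4, 0.1, -1.7]
opening: 0.708
grip_force: 27.8
```

Run:
```python
from h import *
S=cam('scene');f=cv2.convertScaleAbs(S['frame'][60:330,120:420],alpha=1.3)
cv2.imwrite('pics/s2.png',cv2.cvtColor(cv2.resize(f,(600,540)),cv2.COLOR_RGB2BGR)); s=ctrl.observe();print(s['position'],s['contact_force'])
```

```text
[0.53850412 0.28503229 0.09465679] [ 0.01869446  1.14331798 -0.83783869]
```

View pics/s2.png

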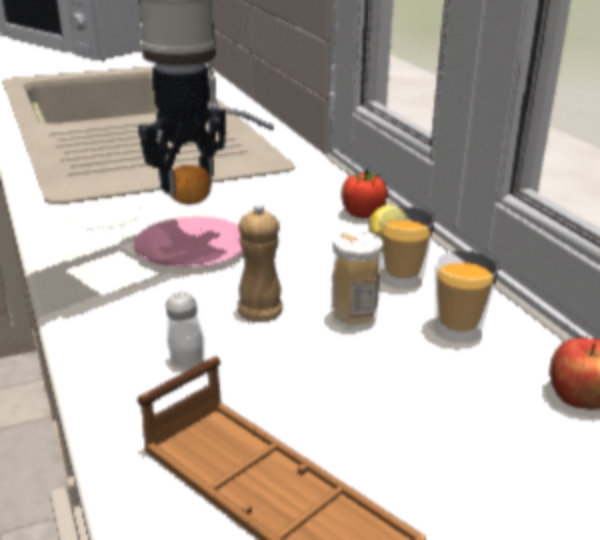

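The mandarin is held over the plate at (190,185), with the plate centre at (190,240). Nothing else has been disturbed. Lowering and releasing.

drive_tool(plan=[[[0,2,-20,0,0,0],[0,1,-20,0,0,0],[0,0,-15,0,0,0],[0,0,-8,0,0,0],[0,0,-5,0,0,0],[0,0,-3,0,0,0],[0,0,0,0,0,0],[0,0,0,0,0,0]]])

```text
t: 7.13
position: [0.5398, 0.2887, 0.0254]
eef_rot: [[-0.398, 0.918, 0.001], [0.918, 0.398, 0.001], [0.0, 0.001, -1.0]]
contact_force: [-0.5, 0.5, -0.7]
opening: 0.707
grip_force: 27.8
```

drive_tool(plan=[[[0,0,0,0,0,0],[0,0,0,0,0,0],[0,0,0,0,0,0],[0,0,0,0,0,0],[0,0,0,0,0,0],[0,0,0,0,0,0],[0,0,10,0,0,0],[0,0,20,0,0,0],[0,0,30,0,0,0],[0,0,40,0,0,0],[0,0,40,0,0,0],[0,0,40,0,0,0]]], hand=85)

```text
t: 8.13
position: [0.5387, 0.2884, 0.207]
eef_rot: [[-0.398, 0.918, 0.0], [0.918, 0.398, 0.0], [-0.0, 0.0, -1.0]]
contact_force: [0.8, 0.2, 0.7]
opening: 0.996
grip_force: 0.0
```

Run:
```python
from h import *
c=cam('top');f=cv2.convertScaleAbs(c['frame'][160:310,140:460],alpha=1.6)
cv2.imwrite('pics/t2.png',cv2.cvtColor(cv2.resize(f,(800,375)),cv2.COLOR_RGB2BGR))
S=cam('scene');f=cv2.convertScaleAbs(S['frame'][230:370,180:340],alpha=1.3)
cv2.imwrite('pics/s3.png',cv2.cvtColor(cv2.resize(f,(640,560)),cv2.COLOR_RGB2BGR)); s=ctrl.observe();print(s['position'],s['contact_force'])
```

```text
[0.54102825 0.28932594 0.2124309 ] [0.33984062 0.13053055 0.23197553]
```

View pics/t2.png

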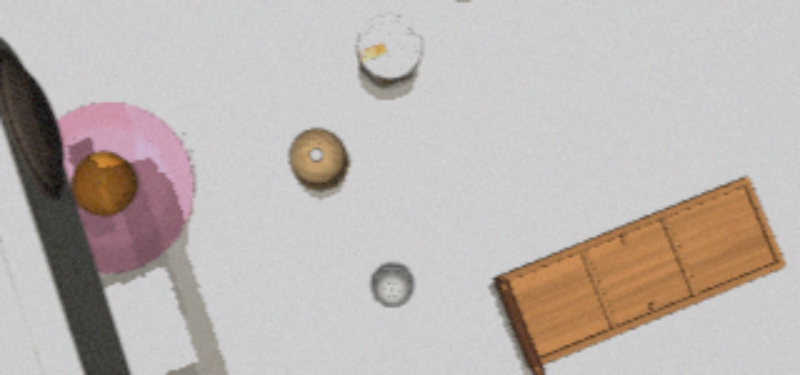

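View pics/s3.png

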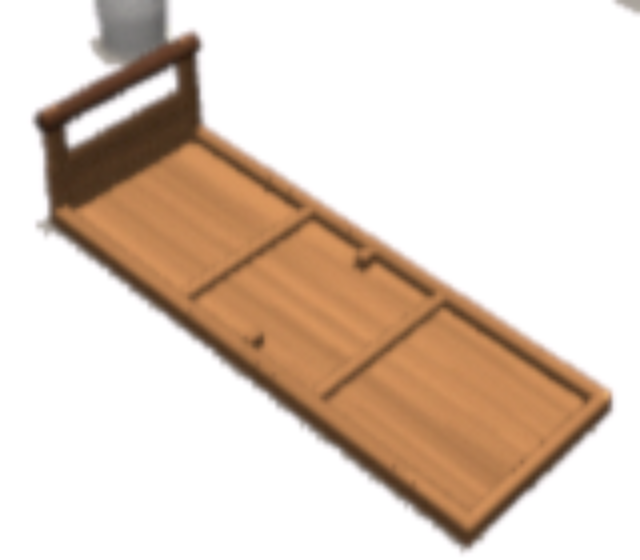

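The mandarin is on the plate (crop 104,184). The middle bay has two small pegs on its long rims, at about (623,238) and (653,306) in the top crop, so the honey must go in centred between them. Now the mill, by its head.

drive_tool(plan=[[[4,-30,0,0,0,0],[4,-35,0,0,0,0],[4,-35,0,0,0,0],[4,-35,0,0,0,0],[4,-30,0,0,0,0],[5,-30,0,0,0,0],[4,-20,0,0,0,0],[0,0,-20,0,0,0],[0,0,0,0,0,0]]])

```text
t: 8.98
position: [0.5674, 0.0723, 0.1823]
eef_rot: [[-0.396, 0.918, -0.003], [0.918, 0.396, -0.0], [0.001, -0.003, -1.0]]
contact_force: [-0.3, 0.3, -1.0]
opening: 0.994
grip_force: 0.0
```

drive_tool(plan=[[[0,0,-25,0,0,0],[0,0,-25,0,0,0],[0,0,-20,0,0,0],[0,0,-12,0,0,0],[0,0,-8,0,0,0],[0,0,0,0,0,0],[0,0,0,0,0,0]]])

```text
t: 9.57
position: [0.5686, 0.0738, 0.0952]
eef_rot: [[-0.398, 0.917, 0.0], [0.917, 0.398, -0.0], [-0.0, 0.0, -1.0]]
contact_force: [0.4, 0.2, -0.6]
opening: 0.996
grip_force: 0.0
```

drive_tool(plan=[[[0,0,8,0,0,0],[0,0,0,0,0,0],[0,0,0,0,0,0]]])

```text
t: 9.82
position: [0.5689, 0.0736, 0.1039]
eef_rot: [[-0.398, 0.918, 0.002], [0.918, 0.398, -0.0], [-0.001, 0.002, -1.0]]
contact_force: [-0.4, 0.2, 0.2]
opening: 0.987
grip_force: 0.0
```

drive_tool(plan=[[[0,0,0,0,0,0],[0,0,0,0,0,0],[0,0,0,0,0,0],[0,0,0,0,0,0],[0,0,0,0,0,0],[0,0,0,0,0,0],[0,0,0,0,0,0],[0,0,0,0,0,0],[0,0,0,0,0,0]]], hand=35, force=40)

```text
t: 10.57
position: [0.5684, 0.0735, 0.1026]
eef_rot: [[-0.398, 0.918, 0.0], [0.918, 0.398, -0.0], [-0.0, 0.0, -1.0]]
contact_force: [-0.5, 0.3, 5.7]
opening: 0.544
grip_force: 40.7
```

drive_tool(plan=[[[0,0,8,0,0,0],[0,0,15,0,0,0],[0,0,25,0,0,0],[0,0,30,0,0,0],[0,0,30,0,0,0],[-5,-10,22,0,0,0],[-12,-20,0,0,0,0],[-15,-25,0,0,0,0],[-15,-25,0,0,0,0],[-15,-25,0,0,0,0],[-15,-25,0,0,0,0],[-15,-25,0,0,0,0]]])

```text
t: 11.57
position: [0.4752, -0.0823, 0.2326]
eef_rot: [[-0.398, 0.917, -0.0], [0.917, 0.398, -0.0], [-0.0, -0.0, -1.0]]
contact_force: [-0.4, -0.4, -1.4]
opening: 0.545
grip_force: 41.4
```

drive_tool(plan=[[[-15,-25,0,0,0,0],[-15,-25,0,0,0,0],[-10,-15,0,0,0,0],[-5,-10,0,0,0,0],[0,0,0,0,0,0],[0,0,0,0,0,0]]])

```text
t: 12.07
position: [0.4314, -0.1565, 0.2325]
eef_rot: [[-0.397, 0.918, 0.0], [0.918, 0.397, 0.0], [-0.0, 0.0, -1.0]]
contact_force: [0.4, 0.7, -1.5]
opening: 0.547
grip_force: 41.4
```

Run:
```python
from h import *
S=cam('scene');f=cv2.convertScaleAbs(S['frame'][130:370,150:350],alpha=1.3)
cv2.imwrite('pics/s4.png',cv2.cvtColor(cv2.resize(f,(500,600)),cv2.COLOR_RGB2BGR)); s=ctrl.observe();print(s['position'],s['contact_force'])
```

```text
[ 0.43158423 -0.15601356  0.23238425] [ 0.34444114  0.13975817 -0.71520028]
```

View pics/s4.png

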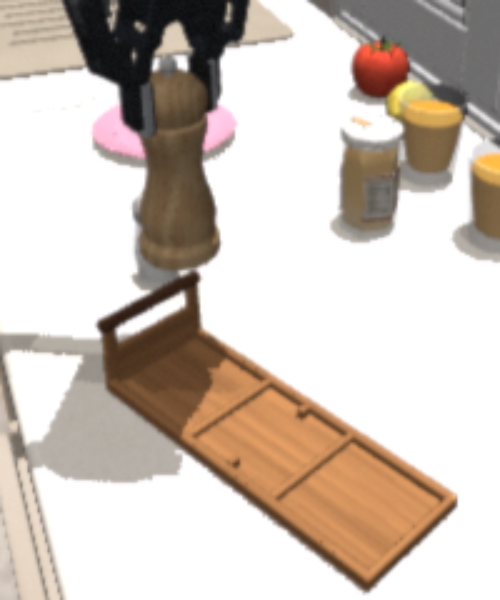

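The mill hangs upright over the end bay beside the tall board. Lowering.

drive_tool(plan=[[[0,-1,-25,0,0,0],[0,0,-30,0,0,0],[0,0,-25,0,0,0],[0,0,-15,0,0,0],[0,0,-10,0,0,0],[0,0,-8,0,0,0],[0,0,-5,0,0,0],[0,0,-3,0,0,0],[0,0,-2,0,0,0],[0,0,0,0,0,0],[0,0,0,0,0,0]]])

```text
t: 13.03
position: [0.4315, -0.1576, 0.1098]
eef_rot: [[-0.398, 0.918, 0.001], [0.918, 0.398, -0.0], [-0.001, 0.0, -1.0]]
contact_force: [0.4, 0.4, -0.7]
opening: 0.542
grip_force: 41.4
```

drive_tool(plan=[[[0,0,-2,0,0,0],[0,0,0,0,0,0],[0,0,0,0,0,0]]])

```text
t: 13.28
position: [0.432, -0.158, 0.1086]
eef_rot: [[-0.398, 0.918, 0.002], [0.918, 0.398, -0.001], [-0.002, 0.001, -1.0]]
contact_force: [0.6, 0.5, 10.8]
opening: 0.545
grip_force: 42.3
```

drive_tool(plan=[[[0,0,0,0,0,0],[0,0,0,0,0,0],[0,0,0,0,0,0],[0,0,0,0,0,0],[0,0,0,0,0,0],[0,0,0,0,0,0],[0,0,10,0,0,0],[0,0,20,0,0,0],[0,0,30,0,0,0],[0,0,40,0,0,0]]], hand=85)

```text
t: 14.12
position: [0.4303, -0.1569, 0.2074]
eef_rot: [[-0.398, 0.918, -0.003], [0.918, 0.398, 0.002], [0.003, -0.002, -1.0]]
contact_force: [1.1, 0.2, -0.2]
opening: 0.994
grip_force: 0.0
```

Run:
```python
from h import *
c=cam('top');f=cv2.convertScaleAbs(c['frame'][225:310,330:460],alpha=1.6)
S=cam('scene');g=cv2.convertScaleAbs(S['frame'][150:370,180:340],alpha=1.3)
f=cv2.resize(f,(390,255),interpolation=cv2.INTER_CUBIC);g=cv2.resize(g,(400,550))
o=np.zeros((550,790,3),np.uint8);o[:255,:390]=f;o[:,390:]=g
cv2.imwrite('pics/s5.png',cv2.cvtColor(o,cv2.COLOR_RGB2BGR)); s=ctrl.observe();print(s['position'],s['contact_force'])
```

```text
[ 0.4328945  -0.1583421   0.21368059] [-0.62409734 -0.40302314 -1.09577406]
```

View pics/s5.png

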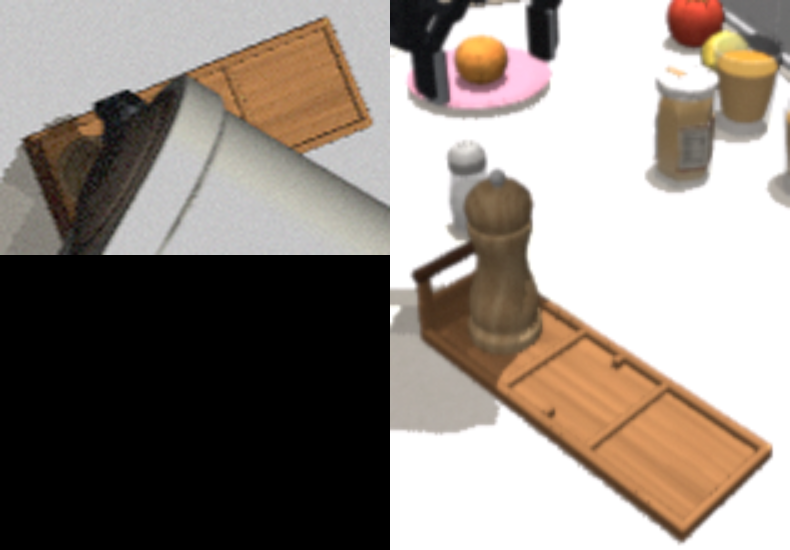

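The mill stands upright in the end bay (scene crop 505,260). Now the honey jar.

drive_tool(plan=[[[14,10,0,0,0,0],[27,19,0,0,0,0],[28,20,0,0,0,0],[28,20,0,0,0,0],[28,20,0,0,0,0],[28,20,0,0,0,0],[28,20,0,0,0,0],[28,20,0,0,0,0],[18,13,0,0,0,0],[10,7,-20,0,0,0],[0,0,-30,0,0,0],[0,0,0,0,0,0]]])

```text
t: 15.22
position: [0.6668, 0.0123, 0.1521]
eef_rot: [[-0.399, 0.917, -0.007], [0.917, 0.399, 0.001], [0.004, -0.006, -1.0]]
contact_force: [-1.6, -0.2, -3.0]
opening: 0.998
grip_force: 0.0
```

Run:
```python
from h import *
s=ctrl.observe();print(s['position'],s['contact_force'])
c=cam('top'); f=c['frame']
o=cv2.resize(cv2.convertScaleAbs(f[220:310,330:460],alpha=1.6),(780,540),interpolation=cv2.INTER_CUBIC)
cv2.imwrite('pics/t5.png',cv2.cvtColor(o,cv2.COLOR_RGB2BGR))
```

```text
[0.66675202 0.01233589 0.15206318] [-1.6361985 -0.1715263 -3.011948 ]
```

View pics/t5.png

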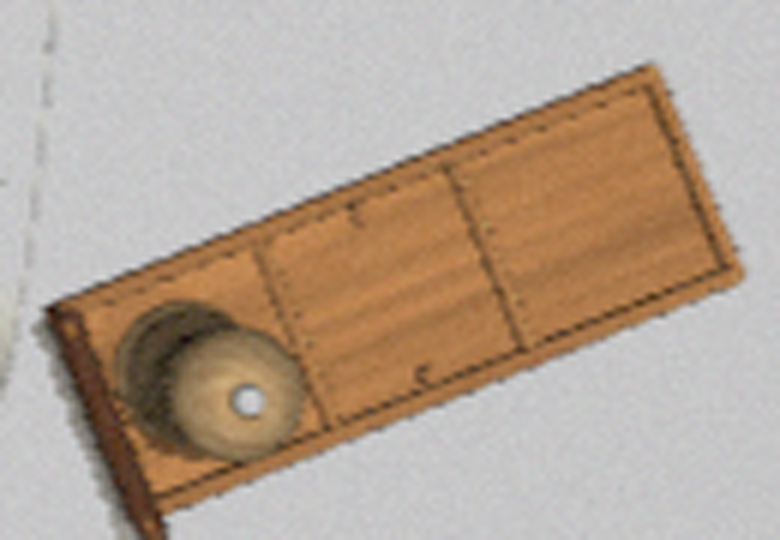

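Pegs' inner ends are at (360,225) and (420,367) in this 6x crop, with divider midpoints (296,338) and (486,258). The mill knob is at (248,401), and its position is known from the arm, so it gives a camera-to-arm check.

Run:
```python
from h import *
c=cam('top'); P=lambda x,y,z:ray(c,330+(x+.5)/6-.5,220+(y+.5)/6-.5,z)
pm=(P(360,225,.013)+P(420,367,.013))/2; dm=(P(263,245,.013)+P(330,430,.013)+P(450,165,.013)+P(523,350,.013))/4
a=(P(263,245,.013)+P(330,430,.013)-P(450,165,.013)-P(523,350,.013)); 
print(pm,dm,np.linalg.norm(P(360,225,.013)-P(420,367,.013)),'mill knob',P(248,401,.156),'yaw',np.arctan2(a[1],a[0])-np.pi/2)
for q,r in (((263,245),(330,430)),((450,165),(523,350))):
  d=P(*q,.013)-P(*r,.013); print(np.linalg.norm(d),np.arctan2(d[1],d[0]))
d=P(655,65,.013)-P(50,307,.013); print('rim',np.arctan2(d[1],d[0])+np.pi/2)
```

```text
[ 0.46667475 -0.23598403  0.013     ] [ 0.46612294 -0.2366093   0.013     ] 0.06224452631498422 mill knob [ 0.43383043 -0.15575307  0.156     ] yaw 0.4166004567954269
0.0794224719633249 0.35863867764863266
0.08036682591715909 0.3826391716066771
rim 0.3994015280398002
```

drive_tool(plan=[[[2,-1,-20,0,0,0],[0,0,-20,0,0,0],[0,0,-20,0,0,0],[0,0,-20,0,0,0],[0,0,-12,0,0,0],[0,0,-6,0,0,0],[0,0,0,0,0,0],[0,0,0,0,0,0]]])

```text
t: 15.98
position: [0.6708, 0.0103, 0.0608]
eef_rot: [[-0.398, 0.918, 0.001], [0.918, 0.398, -0.0], [-0.001, 0.001, -1.0]]
contact_force: [-0.1, -0.7, 0.0]
opening: 0.993
grip_force: 0.0
```

drive_tool(plan=[[[0,0,0,0,0,0],[0,0,0,0,0,0],[0,0,0,0,0,0],[0,0,0,0,0,0],[0,0,0,0,0,0],[0,0,0,0,0,0],[0,0,0,0,0,0],[0,0,0,0,0,0]]], hand=45, force=60)

```text
t: 16.65
position: [0.6709, 0.0105, 0.061]
eef_rot: [[-0.398, 0.917, 0.002], [0.917, 0.398, -0.0], [-0.001, 0.002, -1.0]]
contact_force: [-0.7, 0.8, 10.0]
opening: 0.674
grip_force: 61.8
```

drive_tool(plan=[[[0,0,8,0,0,0],[0,0,15,0,0,0],[0,0,25,0,0,0],[0,0,30,0,0,0],[0,0,30,0,0,0],[0,0,30,0,0,0],[-5,-6,25,0,0,0],[-15,-18,7,0,0,0],[-20,-24,0,0,0,0],[-20,-24,0,0,0,0],[-20,-24,0,0,0,0],[-20,-24,0,0,0,0]]])

```text
t: 17.65
position: [0.569, -0.1102, 0.2298]
eef_rot: [[-0.398, 0.917, -0.0], [0.917, 0.398, -0.0], [-0.0, -0.0, -1.0]]
contact_force: [1.4, -1.4, -3.3]
opening: 0.676
grip_force: 65.3
```

drive_tool(plan=[[[-20,-24,0,0,0,0],[-20,-24,0,0,0,0],[-20,-24,0,0,0,0],[-20,-24,0,0,0,0],[-15,-18,0,0,0,0],[-7,-10,0,0,0,0],[-3,-4,0,0,0,0],[0,0,-30,0,0,0],[0,0,-30,0,0,0],[0,0,-30,0,0,0],[0,0,-20,0,0,0],[0,0,0,0,0,0]]])

```text
t: 18.65
position: [0.4642, -0.2356, 0.1154]
eef_rot: [[-0.398, 0.917, -0.005], [0.917, 0.398, 0.004], [0.005, -0.003, -1.0]]
contact_force: [-0.8, 0.9, -4.5]
opening: 0.672
grip_force: 65.5
```

Run:
```python
from h import *
for i in range(3):
    S=cam('scene'); s=ctrl.observe();print(s['position'],s['contact_force'])
g=cv2.convertScaleAbs(S['frame'][190:350,190:350],alpha=1.3)
cv2.imwrite('pics/s6.png',cv2.cvtColor(cv2.resize(g,(600,600),interpolation=cv2.INTER_CUBIC),cv2.COLOR_RGB2BGR))
```

```text
[ 0.46502306 -0.23629952  0.11803522] [-0.09060025  0.02647588 -3.36377575]
[ 0.46573017 -0.23694756  0.11983279] [ 0.80591845 -0.90547079 -3.19492321]
[ 0.46614554 -0.23739776  0.12078862] [ 0.09550316 -0.48545706 -3.09063824]
```

View pics/s6.png

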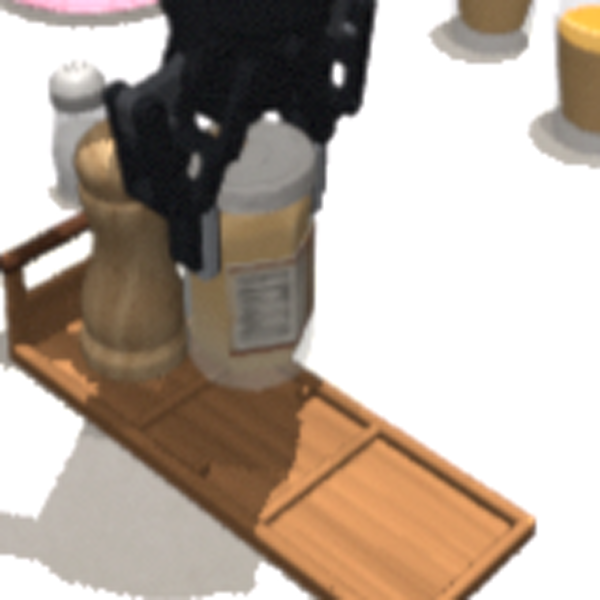

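Jar upright over the middle bay, its base at (250,350) between the pegs at (207,468) and (308,388). Lowering gently with force checks.

drive_tool(plan=[[[0,0,-15,0,0,0],[0,0,-15,0,0,0],[0,0,-6,0,0,0],[0,0,-3,0,0,0],[0,0,-3,0,0,0],[0,0,-2,0,0,0],[0,0,-2,0,0,0],[0,0,0,0,0,0],[0,0,0,0,0,0]]])

```text
t: 19.55
position: [0.4654, -0.2375, 0.0736]
eef_rot: [[-0.398, 0.918, 0.0], [0.918, 0.398, -0.0], [-0.0, 0.0, -1.0]]
contact_force: [0.4, 0.1, -3.3]
opening: 0.674
grip_force: 65.5
```

drive_tool(plan=[[[0,0,-2,0,0,0],[0,0,-2,0,0,0],[0,0,0,0,0,0],[0,0,0,0,0,0]]])

```text
t: 19.88
position: [0.4652, -0.2374, 0.0691]
eef_rot: [[-0.398, 0.918, -0.0], [0.918, 0.398, 0.0], [0.0, -0.0, -1.0]]
contact_force: [0.3, -0.2, -3.2]
opening: 0.677
grip_force: 65.5
```

drive_tool(plan=[[[0,0,-2,0,0,0],[0,0,-1,0,0,0],[0,0,0,0,0,0],[0,0,0,0,0,0]]])

```text
t: 20.22
position: [0.4658, -0.2377, 0.067]
eef_rot: [[-0.398, 0.917, 0.001], [0.917, 0.398, -0.001], [-0.001, 0.001, -1.0]]
contact_force: [0.6, 0.9, 6.7]
opening: 0.673
grip_force: 64.0
```

drive_tool(plan=[[[0,0,0,0,0,0],[0,0,0,0,0,0],[0,0,0,0,0,0],[0,0,0,0,0,0],[0,0,0,0,0,0],[0,0,0,0,0,0],[0,0,10,0,0,0],[0,0,20,0,0,0],[0,0,30,0,0,0],[0,0,40,0,0,0],[0,0,40,0,0,0],[0,0,0,0,0,0]]], hand=85)

```text
t: 21.22
position: [0.467, -0.2386, 0.2149]
eef_rot: [[-0.398, 0.917, 0.008], [0.917, 0.398, -0.006], [-0.009, 0.005, -1.0]]
contact_force: [0.5, -0.6, 1.9]
opening: 0.995
grip_force: 0.0
```

drive_tool(plan=[[[-1,15,0,0,0,0],[-2,28,0,0,0,0],[-2,30,0,0,0,0],[-2,30,0,0,0,0],[-2,30,0,0,0,0],[-2,30,0,0,0,0],[-2,30,0,0,0,0],[-2,28,0,0,0,0],[-1,15,0,0,0,0],[0,6,-25,0,0,0],[0,0,-35,0,0,0],[0,0,0,0,0,0]]])

```text
t: 22.22
position: [0.4465, 0.0058, 0.1416]
eef_rot: [[-0.399, 0.917, -0.007], [0.917, 0.399, 0.001], [0.004, -0.006, -1.0]]
contact_force: [-0.4, 0.4, -3.4]
opening: 0.996
grip_force: 0.0
```

drive_tool(plan=[[[0,0,-30,0,0,0],[0,0,-30,0,0,0],[0,0,-25,0,0,0],[0,0,-15,0,0,0],[0,0,-10,0,0,0],[0,0,-5,0,0,0],[0,0,0,0,0,0],[0,0,0,0,0,0]]])

```text
t: 22.88
position: [0.4498, 0.0044, 0.0324]
eef_rot: [[-0.398, 0.918, 0.001], [0.918, 0.398, -0.0], [-0.001, 0.001, -1.0]]
contact_force: [0.7, -0.2, 0.4]
opening: 0.996
grip_force: 0.0
```

drive_tool(plan=[[[0,0,0,0,0,0],[0,0,0,0,0,0],[0,0,0,0,0,0],[0,0,0,0,0,0],[0,0,0,0,0,0],[0,0,0,0,0,0],[0,0,0,0,0,0],[0,0,0,0,0,0],[0,0,0,0,0,0]]], hand=28, force=30)

```text
t: 23.63
position: [0.4496, 0.0045, 0.032]
eef_rot: [[-0.398, 0.917, 0.001], [0.917, 0.398, -0.0], [-0.001, 0.001, -1.0]]
contact_force: [-3.5, -0.9, 9.8]
opening: 0.455
grip_force: 29.4
```

drive_tool(plan=[[[0,0,8,0,0,0],[0,0,15,0,0,0],[0,0,25,0,0,0],[0,0,30,0,0,0],[0,0,35,0,0,0],[0,0,35,0,0,0],[0,0,30,0,0,0],[2,-10,12,0,0,0],[4,-25,0,0,0,0],[5,-33,0,0,0,0],[5,-33,0,0,0,0],[5,-33,0,0,0,0]]])

```text
t: 24.63
position: [0.47, -0.131, 0.2214]
eef_rot: [[-0.398, 0.917, -0.0], [0.917, 0.398, -0.0], [-0.0, -0.0, -1.0]]
contact_force: [1.1, 0.3, -1.9]
opening: 0.454
grip_force: 30.2
```

drive_tool(plan=[[[5,-33,0,0,0,0],[5,-33,0,0,0,0],[5,-33,0,0,0,0],[5,-33,0,0,0,0],[5,-30,0,0,0,0],[3,-16,0,0,0,0],[2,-9,0,0,0,0],[0,0,-30,0,0,0],[0,0,-30,0,0,0],[0,0,-25,0,0,0],[0,0,0,0,0,0],[0,0,0,0,0,0]]])

```text
t: 25.63
position: [0.4999, -0.3158, 0.1361]
eef_rot: [[-0.398, 0.917, -0.002], [0.917, 0.398, 0.001], [0.002, -0.001, -1.0]]
contact_force: [-0.1, -0.4, 0.1]
opening: 0.456
grip_force: 30.3
```

Run:
```python
from h import *
S=cam('scene'); s=ctrl.observe();print(s['position'],s['contact_force'])
g=cv2.convertScaleAbs(S['frame'][190:370,190:370],alpha=1.3)
cv2.imwrite('pics/s7.png',cv2.cvtColor(cv2.resize(g,(600,600),interpolation=cv2.INTER_CUBIC),cv2.COLOR_RGB2BGR))
```

```text
[ 0.5005393  -0.31633379  0.13762107] [-0.38086797  0.22869925  0.01464918]
```

View pics/s7.png

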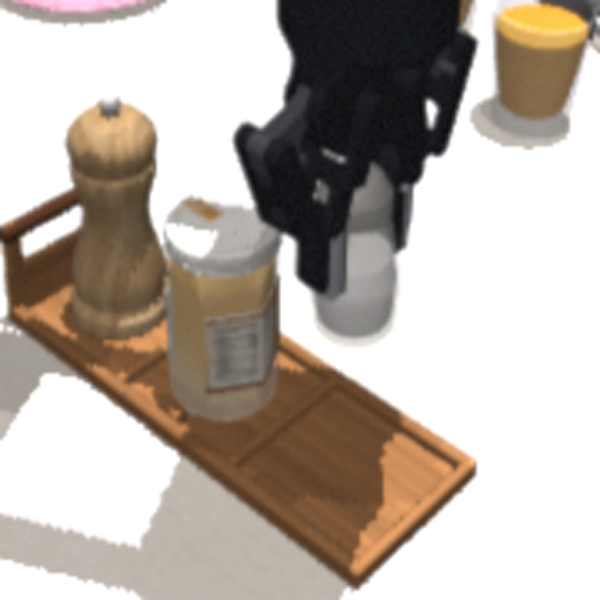

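The salt hangs upright over the last bay, with honey (220,310) and mill (115,230) standing. Lowering, nudged slightly away from the honey.

drive_tool(plan=[[[2,-4,-25,0,0,0],[0,0,-25,0,0,0],[0,0,-20,0,0,0],[0,0,-10,0,0,0],[0,0,-8,0,0,0],[0,0,-5,0,0,0],[0,0,-3,0,0,0],[0,0,-2,0,0,0],[0,0,0,0,0,0],[0,0,0,0,0,0]]])

```text
t: 26.52
position: [0.5025, -0.3206, 0.0389]
eef_rot: [[-0.398, 0.917, 0.001], [0.917, 0.398, -0.001], [-0.001, 0.0, -1.0]]
contact_force: [0.2, -0.2, -1.1]
opening: 0.45
grip_force: 30.3
```

drive_tool(plan=[[[0,0,-2,0,0,0],[0,0,0,0,0,0],[0,0,0,0,0,0]]])

```text
t: 26.77
position: [0.5028, -0.3212, 0.038]
eef_rot: [[-0.398, 0.918, 0.002], [0.918, 0.398, -0.002], [-0.002, 0.001, -1.0]]
contact_force: [-4.1, 0.9, 13.6]
opening: 0.451
grip_force: 32.6
```

drive_tool(plan=[[[0,0,0,0,0,0],[0,0,0,0,0,0],[0,0,0,0,0,0],[0,0,0,0,0,0],[0,0,0,0,0,0],[0,0,0,0,0,0],[0,0,10,0,0,0],[0,0,20,0,0,0],[0,0,30,0,0,0],[0,0,40,0,0,0],[0,0,40,0,0,0],[0,0,40,0,0,0]]], hand=70)

```text
t: 27.77
position: [0.5018, -0.3201, 0.219]
eef_rot: [[-0.398, 0.918, 0.0], [0.918, 0.398, -0.0], [-0.0, 0.0, -1.0]]
contact_force: [0.2, -0.6, -0.7]
opening: 0.821
grip_force: 0.0
```

drive_tool(plan=[[[20,20,10,0,0,0],[20,30,10,0,0,0],[10,35,0,0,0,0],[0,35,0,0,0,0],[0,35,0,0,0,0],[0,35,0,0,0,0],[0,35,0,0,0,0],[0,35,0,0,0,0],[0,35,0,0,0,0],[0,30,0,0,0,0],[0,0,0,0,0,0],[0,0,0,0,0,0]]])

```text
t: 28.77
position: [0.5521, 0.006, 0.2371]
eef_rot: [[-0.4, 0.916, 0.001], [0.916, 0.4, -0.0], [-0.0, 0.0, -1.0]]
contact_force: [-0.8, -0.2, -0.3]
opening: 0.822
grip_force: 0.0
```

Run:
```python
from h import *
c=cam('top'); S=cam('scene'); s=ctrl.observe();print(s['t'],s['position'],s['contact_force'])
f=cv2.resize(cv2.convertScaleAbs(c['frame'][100:310,140:460],alpha=1.6),(400,262))
g=cv2.resize(cv2.convertScaleAbs(S['frame'][100:370,160:380],alpha=1.3),(400,490))
o=np.zeros((490,800,3),np.uint8);o[:262,:400]=f;o[:,400:]=g
cv2.imwrite('pics/s8.png',cv2.cvtColor(o,cv2.COLOR_RGB2BGR))
```

```text
28.8667 [0.5522211  0.00420098 0.23676314] [-0.06429071 -0.35775308 -0.40644538]
```

View pics/s8.png

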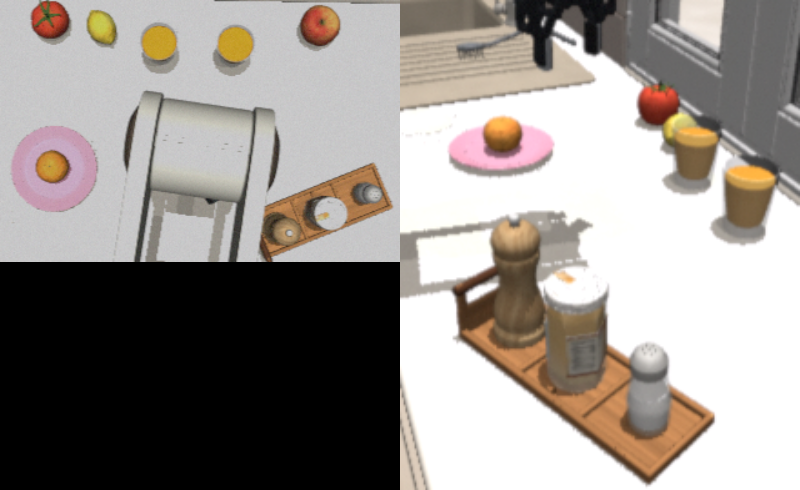

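All three stand upright in their bays, mill to salt from the tall end. The mandarin at (52,166) is central on the plate at (54,168), and the glasses haven't moved.

```bash
python3 -c "
from rig import ctrl
print(ctrl.finish_job())"
```

```text
the job is handed in; nothing more can be done
None
```

The job is handed in after about 29 s of robot time: mill, honey jar and salt shaker stand upright in the caddy in height order with the mill at the tall end, the mandarin is on the middle of the pink plate, and the glasses weren't touched.

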